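# True the corner of a notice frame with an assembly square

## Robot

A 6-joint arm with a two-finger parallel gripper is mounted at the origin on the work surface. World frame = base frame: x ahead of the robot, y to its left, z up, the work surface at z = 0. Lengths are in mm, angles in rad, forces in N, time in s.
With the tool pointing down it reaches from about 375 to 975 mm from the base axis. Payload 3.8 kg.
Tool frame: the origin (TCP) lies midway between the tips of the shut fingers; the grasp point (between the pads) lies 19 mm behind it; z points along the fingers, y is the line along which they close (so a half turn about z gives the same grasp; the last joint's range is limited). The gripper opens to 88 mm and grips with 3 to 60 N. Pads are 18 mm wide; open, the fingers measure 123 mm over their backs; the gripper's body (75 mm by 187 mm) begins 45 mm behind the grasp point.
Start: joints at [-1.351, 0.264, 1.604, -0, 1.274, -0.037], TCP at [171.436, -652.861, 238.706] pointing down, gripper open.
Joint ranges: [-2.63, 2.63], [-0.94, 2.18], [0.31, 2.57], [-1.31, 4.45], [0, 2.66], [-2.55, 2.55]. Speed limits (rad/s): [2.57, 2.57, 3.14, 3.14, 3.14, 3.14].

## Interface

Orientations are given as a unit quaternion [w, x, y, z].
In Python, from workcell import manip, viewer, nets gives the robot as it stands.
- The arm moves only by the tool servo_tool, never from a script. Its argument "motion" is a list that holds one entry, the list of rows, each a list of 6 numbers: the shift along the world's x, y, z in m, then the turn, a rotation vector about the world's x, y, z in degrees. A call has 1 to 8 rows; each row is the pose to reach, as a shift and turn from the pose commanded when the call began; what a row does not reach only later rows make up. A row lasts 1/8 s, in which the tool goes at most 62.5 mm and 10.7 degrees, less where a joint would pass 70% of its speed; a pose out of reach is approached as far as the arm can. A call with a gripper value outside its range is refused whole. "grip" is the finger opening in m, from 0 to 0.0881, set as the call begins (left out, the last holds). The fingers move at their own pace and stop on an object; "grip_force" is the grip in N (left out, the last holds). Time passes only in rows, so rows that repeat a pose let the fingers close. It gives the time, the measured TCP pose, the force, the opening and the grip force at its end, in the units of the state.
- manip.read_state(): the state, without advancing time (a new reading comes with each control period).
- viewer.grab_frame(name): name is "scene" or "top" or "wrist"; returns the picture (420x560x3 uint8, red, green, blue); there is no depth.
- viewer.calibration(name): a dict with "vfov" (degrees; the focal length in pixels is half the picture's height over the tangent of half this angle, whatever the lens; pixels are square), "cx", "cy" (the principal point, pixels), "eye" and "rotation" of the camera in the world. Camera axes: x right, y up, looking along -z (the intrinsics and any distortion apply to the point x, -y, -z); pixel columns grow to the right and rows downward; lengths in mm; the calibration is good to about 2 mm. The wrist camera is an equidistant fisheye: a pixel r from the principal point sees the ray r / f radians off the axis. A picture is of the moment at which its call begins: read the wrist's pose just before it. calibration takes no time and is no camera call; for the wrist camera it gives the pose at the moment of the call.
- manip.finish_job(): hands the job in; it is judged then, once.
Trained networks look in the newest picture that a camera, given by its name, has taken for a name from the list of things; names that differ only in an ending like _2 or _b are one class to them, and where a whole thing is asked for, a point or a joint stands for the part that bears it (a point fixed in the world has none). Each returns a list of dicts, best first, with "score" (0 to 1); they miss things now and then, are a little off and sometimes report something else, mostly with a low value. They report only what shows in the picture. A call takes as long as a camera call. They do not tell look-alikes from the thing itself.
- nets.spot_in(camera, name): "bbox" ([left, top, right, bottom] in pixels, round what is visible of it).
- nets.trace(camera, name): "mask" (420x560 bool, what is visible of it) and "bbox" ([left, top, right, bottom] in pixels, round what is visible of it).
- nets.landmark_of(camera, name): "point" ([column, row] in pixels: a listed point, or the origin of a listed thing).
The state is a dict: "time": time; "joint_pos": joint angles; "dq": joint speeds; "joint_efforts": joint torques, N m; "tool_pos": TCP position; "ee_rot": TCP orientation; "force": force on the tool from outside, world axes, zero at the start; "torque": the same for the moment, N m; "gripper_width": finger opening in mm; "finger_force": force on a finger pad.
Only numpy, scipy, OpenCV 4.12 (cv2) and the standard library are available. Lean on these libraries where they do the work, as an engineer would, in place of code of your own. Each camera call takes 0.05 s, during which the arm holds its last target. There are 200 camera calls.

## Task

The frame's loose rail leans in at the corner. Take the orange assembly square by its handle, lay it on the board inside the frame and press it gently home into the corner until both its legs lie flush along both rails with no gap, so that the loose rail is pushed out square; keep light pressure on both rails for about a second, gently: never more than 20 N on a rail. Then lay the square flat back on the green mat, leaving the rail square; move the rail only with the square and leave the other things alone.

Things in the scene. Friction and masses are not known exactly. Their poses are not given: they have to be found in the camera images.
- frame: Notice frame fixed to the table: cork-faced board 361 x 276 x 6 mm with wooden rails 32 mm wide on it, tops 26 mm above the table. Origin: inside corner to be trued, at table height (board top 6 mm higher). +x along the fixed rail's inner face, +y along where the loose rail's inner face belongs, z up; inside (297 x 210 mm) at x, y > 0. Third rail at x = 297 mm; y = 210 mm side open.
- rail_screw (a point): Loose rail, 208 x 32 x 20 mm, on one screw, about which it swings flat over the board with stiff friction (0.3 N m: 3 N at 100 mm from the screw); it stays where left. This point: screw axis at board height, 16 mm behind its inner face and 45 mm from the fixed rail's inner face; +y along the rail, +x towards the inside (inner face at x = 16 mm); reaches from y = -43 to +165 mm.
- rail_end (a point): Upper inner edge of the loose rail at its free end, 165 mm along the rail from its screw, 26 mm above the table. A steel L plate 2 mm thick lies on top of the rails at the corner (top 28 mm above the table).
- loose_rail (a joint): Angle of the loose rail, rad: 0 = exactly square to the fixed rail, positive = leaning inwards (starts at 0.05 to 0.13), negative = pushed out too far (range -0.12 to 0.25, no stop at square).
- square: Orange assembly square, about 220 g: two legs at a right angle, each 150 mm long, 26 wide, 18 high, and a diagonal brace with an upright black handle. Origin: outer heel corner at the underside (heel relieved over 12 mm); legs along +x and +y, their outer (checking) faces are the planes y = 0 and x = 0, z up. Home in the corner, its origin and axes coincide with the frame's, 6 mm higher.
- handle (a point): Middle of the black handle at a good grasp height, 40 mm above the square's underside, at x = y = 61.5 mm of the square. The handle is an upright bar 90 mm long (along the square's x = -y diagonal), 16 mm thick (along its x = y diagonal, the way to grip it), from 18 to 52 mm above the underside.
- mat: Green cutting mat, 240 x 240 x 3 mm, fixed on the table; the square lies on it. Origin: centre of its underside.
- mug: White mug, 80 mm across, 90 mm high; origin at the centre of its foot. Leave alone.
- screwdriver: Screwdriver lying on the table; leave alone.
- screw_tub: Small blue tub of screws, 90 x 70 x 35 mm; origin at the centre of its underside. Leave alone.
- spare_rail: Fourth rail, 297 x 32 x 20 mm, lying loose beyond the frame; origin at the centre of its underside. Leave alone.
Not all that is in view belongs to the job. Several things look just like the square: the one meant starts farthest to the robot's right.

How it is judged (in metres and radians):
On the way:
1. The square lies home in the corner, pressed on both rails at once with more than 2 N on each, flush with the fixed rail (within 0.02 rad) and with the loose rail square (within 0.015 rad), for 0.8 s (contact force between square and frame_c1 above 2 N and contact force between square and loose_rail_c0 above 2 N and angle between the x axis of square and the x axis of frame, either way round below 0.02 rad and value of joint loose_rail between -0.015 and 0.015 rad and x of square in the frame of frame between -0.004 and 0.004 m and y of square in the frame of frame between -0.004 and 0.004 m and z of square in the frame of frame below 0.012 m), for 0.8 s.
At the end, for the whole second after the job is handed in: The loose rail is within 0.015 rad of square; the assembly square lies flat (within 0.05 rad) and at rest on the green mat, its handle within 80 mm of the mat's centre, released (value of joint loose_rail between -0.015 and 0.015 rad and horizontal distance between handle and mat below 0.08 m and height (world z) of square below 0.006 m and angle between square's own z axis and vertical below 0.05 rad and linear speed of square below 0.01 m/s); the robot touches nothing.
It fails at once if The square is pressed on a rail with more than 20 N (contact force between square and frame_c1 above 20 N or contact force between square and loose_rail_c0 above 20 N).
It fails at once if The robot itself touches the loose rail (contact force between any of the fingers, the arm and loose_rail_c0 above 0.5 N).
It fails at once if A bystander (mug, screwdriver, screw tub, spare rail) is moved by more than 20 mm or the mug tipped (distance of any of mug, screwdriver, screw_tub, spare_rail from where it was at the start of the episode above 0.02 m or angle between mug's own z axis and vertical above 0.3 rad).
It also fails if it takes over 70 s, if anything falls off the work surface, if the arm or the gripper's body presses on something with over 40 N, if the wrist force passes 120 N, or if a joint passes its speed limit or range.

## Working session

There is one attempt and no reset: what is moved stays moved. The work goes in short steps, Python scripts to look and compute and a tool call to move; the robot and the scene stay as the last step left them, time stands still between calls to the robot, and variables do not carry over. Pictures are saved under pics/ and viewed, at most 10 in all, crops included, and the job is handed in when it is done.

Besides the shell and the picture viewer there is one more tool, called after "Emit:" in YAML: its name, and indented under it one key for each argument. servo_tool: Moves the arm, as the interface text tells. Its arguments: {"type":"object","properties":{"motion":{"type":"array"},"grip":{"type":"number"},"grip_force":{"type":"number"}},"required":["motion"]}

```bash
mkdir -p pics; ls; cat > h.py <<'E'
import numpy as np, cv2
from workcell import manip, viewer, nets
def cal(n):
    c=viewer.calibration(n); c['f']=210/np.tan(np.radians(c['vfov'])/2); c['R']=np.array(c['rotation']).reshape(3,3); c['eye']=np.array(c['eye']); return c
def ray(c,p,fish=False):
    u=(p[0]-c['cx'])/c['f']; v=(p[1]-c['cy'])/c['f']
    if fish:
        r=np.hypot(u,v); s=np.sin(r)/r if r>1e-9 else 1; d=np.array([u*s,-v*s,-np.cos(r)])
    else: d=np.array([u,-v,-1])
    return c['R']@d
def at(c,p,z,fish=False):
    d=ray(c,p,fish); return c['eye']+d*(z-c['eye'][2])/d[2]
def proj(c,P,fish=False):
    q=c['R'].T@(np.asarray(P,float)-c['eye']); x,y,z=q[0],-q[1],-q[2]
    if fish:
        r=np.hypot(x,y); t=np.arctan2(r,z); k=t/r if r>1e-9 else 1/z
    else: k=1/z
    return np.array([c['cx']+c['f']*x*k,c['cy']+c['f']*y*k])
def save(n,im): cv2.imwrite(f'pics/{n}.png',cv2.cvtColor(im,cv2.COLOR_RGB2BGR))
E
python3 - <<'E'
from h import *
for n in ['top','scene']:
    im=viewer.grab_frame(n); save(n+'0',im); c=cal(n); print(n,c['vfov'],c['cx'],c['cy'],c['eye'],c['R'].round(3).tolist())
    zs=dict(frame=0,rail_screw=6,rail_end=26,square=3,handle=43,mat=0)
    for k,z in zs.items():
        for r in nets.landmark_of(n,k)[:6]: print(k,round(r['score'],2),np.round(r['point'],1),at(c,r['point'],z).round(1))
print(manip.read_state())
E
```

```text
picsTraceback (most recent call last):
  File "<stdin>", line 3, in <module>
  File "h.py", line 4, in cal
    c=viewer.calibration(n); c['f']=210/np.tan(np.radians(c['vfov'])/2); c['R']=np.array(c['rotation']).reshape(3,3); c['eye']=np.array(c['eye']); return c
                                                                                ~~~~~~~~~~~~~~~~~~~~~~~~~~~~~~~^^^^^
ValueError: cannot reshape array of size 4 into shape (3,3)
```

Rotation is a quaternion.

```bash
sed -i "s/c\['R'\]=np.array(c\['rotation'\]).reshape(3,3)/c['R']=q2R(c['rotation'])/; 2a from scipy.spatial.transform import Rotation\ndef q2R(q): return Rotation.from_quat([q[1],q[2],q[3],q[0]]).as_matrix()" h.py
python3 - <<'E'
from h import *
for n in ['top','scene']:
    im=viewer.grab_frame(n); save(n+'0',im); c=cal(n); print(n,c['vfov'],c['cx'],c['cy'],c['eye'],c['R'].round(3).tolist())
    zs=dict(frame=0,rail_screw=6,rail_end=26,square=3,handle=43,mat=0)
    for k,z in zs.items():
        for r in nets.landmark_of(n,k)[:6]: print(k,round(r['score'],2),np.round(r['point'],1),at(c,r['point'],z).round(1))
print(manip.read_state())
E
```

```text
top 57.78238660573506 271.43316431351235 203.15492213086733 [ 465.21704919    6.63563849 1165.21900373] [[0.024, 0.995, -0.094], [-0.999, 0.026, 0.027], [0.03, 0.094, 0.995]]
frame 0.94 [359.3 193.7] [ 612.3 -297.6    0. ]
frame 0.3 [424.2 193.6] [ 618.2 -501.7    0. ]
frame 0.16 [417.9 259.2] [ 414.8 -479.2    0. ]
rail_screw 0.59 [366.7 208.8] [ 565.4 -319.1    6. ]
rail_end 0.68 [367.8 264.5] [ 396.9 -316.8   26. ]
rail_end 0.35 [158.7 206.8] [553.3 310.9  26. ]
square 0.85 [104.8 263.2] [382.  467.9   3. ]
square 0.74 [185.  189.9] [608.9 240.    3. ]
square 0.44 [369.4 261.2] [ 405.5 -328.3    3. ]
handle 0.71 [ 76.8 289.1] [310.  526.3  43. ]
handle 0.21 [416.2 260.1] [ 413.9 -456.2   43. ]
mat 0.61 [157.4 207.4] [553.3 321.7   0. ]
mat 0.58 [181.9 192.4] [601.3 249.6   0. ]
scene 53.01601521492318 284.4620488484826 214.90148207132125 [1017.44496373 -717.02686404  940.90153545] [[0.866, -0.354, 0.353], [0.5, 0.638, -0.586], [-0.018, 0.684, 0.729]]
frame 0.63 [237.2 304.7] [ 613.5 -292.5    0. ]
rail_screw 0.66 [215.7 303.9] [ 566.9 -320.2    6. ]
rail_end 0.65 [166.5 271.9] [ 4
[... 320 characters left out ...]
pos': array([-1.35087862e+00,  2.63861414e-01,  1.60399648e+00,  5.87848901e-06,
        1.27372208e+00, -3.68484725e-02]), 'dq': array([-3.24654741e-05, -1.26147489e-03,  9.04734268e-04,  2.71378608e-04,
        3.56781146e-04, -9.02150436e-04]), 'joint_efforts': array([-2.91005381e-04, -5.01911008e+01, -3.57200468e+01,  7.28449621e-02,
        1.80842425e-02, -1.40997409e-05]), 'tool_pos': array([ 171.4504669 , -652.8521001 ,  238.73365328]), 'ee_rot': array([6.05571183e-06, 9.91770314e-01, 1.28029856e-01, 3.37817814e-06]), 'force': array([ 0.49163571, -0.12360703, -0.14026657]), 'torque': array([0.03159422, 0.00490884, 0.03153605]), 'finger_force': 0.0, 'gripper_width': 88.53766455119273}
```

View pics/top0.png

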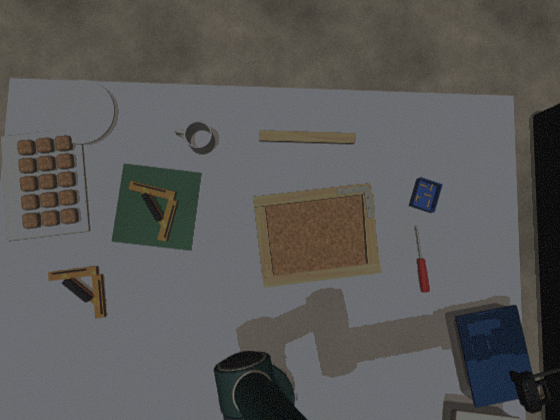

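View pics/scene0.png

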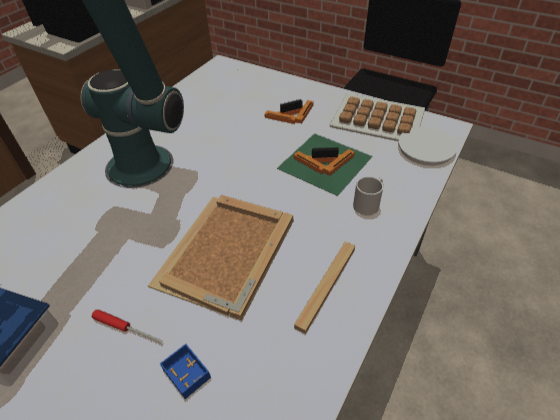

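The top view shows two look-alike squares: A on the mat with its handle at about (152,207), and B off the mat at about (78,290). A is farther to the robot's right (image right is −y), and it lies on the mat as described. I'll confirm that in a crop.

```bash
python3 - <<'E'
from h import *
im=cv2.imread('pics/top0.png'); 
a=cv2.convertScaleAbs(im[150:260,100:210],alpha=1.8); b=cv2.convertScaleAbs(im[175:295,245:390],alpha=1.8)
a=cv2.resize(a,(350,350),interpolation=cv2.INTER_CUBIC); b=cv2.resize(b,(435,360),interpolation=cv2.INTER_CUBIC)
o=np.zeros((360,800,3),np.uint8); o[:350,:350]=a; o[:,360:795]=b; cv2.imwrite('pics/crop1.png',o)
c=cal('top')
for p,z in [((174,191),21),((130,184),21),((165,240),21),((152,207),55)]: print(p,at(c,p,z).round(0))
for n in ['mat','square','frame','loose_rail']:
  for r in nets.trace('top',n)[:3]:
    print(n,r['score'],r['bbox'],cv2.minAreaRect(np.argwhere(r['mask'])[:,::-1].astype(np.float32)))
E
```

```text
(174, 191) [602. 269.  21.]
(130, 184) [620. 401.  21.]
(165, 240) [455. 289.  21.]
(152, 207) [550. 322.  55.]
mat 0.98 [111.1, 163.7, 200.7, 252.1] ((156.4615478515625, 206.69232177734375), (81.29926300048828, 80.82962036132812), 7.4958577156066895)
square 0.61 [50.6, 266.8, 109.1, 320.2] ((77.25862121582031, 293.60345458984375), (52.733882904052734, 55.72351837158203), 85.2363510131836)
square 0.6 [129.1, 181.1, 179.3, 239.8] ((159.92486572265625, 204.66358947753906), (68.23367309570312, 37.78456497192383), 59.88626480102539)
frame 0.73 [250.9, 181.3, 381.8, 287.5] ((316.89984130859375, 234.8168487548828), (93.11470794677734, 120.15509796142578), 83.39515686035156)
loose_rail 0.67 [362.1, 195.7, 378.2, 265.0] ((368.96466064453125, 229.9690399169922), (66.58551788330078, 12.971205711364746), 86.18592071533203)
```

View pics/crop1.png

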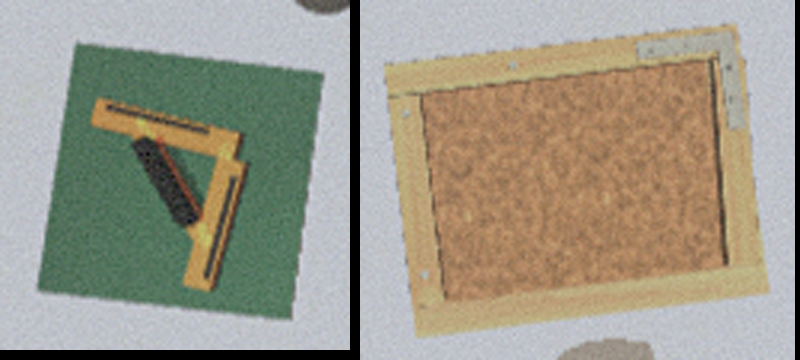

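Crop: square A on the mat has its relieved heel at about (240,140), one leg going left and one going down, and the black handle at about (166,181). It fits, being the rightmost. I'm moving over the frame now and will look with the wrist camera on the way.

Emit:
servo_tool:
  motion:
    - [[0.03,0.05,0.01,0,0,0],[0.06,0.1,0.02,0,0,0],[0.09,0.15,0.03,0,0,0],[0.12,0.2,0.04,0,0,0],[0.15,0.25,0.05,0,0,0],[0.18,0.3,0.06,0,0,0],[0.21,0.35,0.07,0,0,0],[0.24,0.4,0.07,0,0,0]]

```text
time: 1.95
tool_pos: [412.6, -251.5, 310.2]
ee_rot: [0.001, 0.992, 0.128, 0.001]
force: [1.6, -0.3, 0.5]
gripper_width: 88.1
finger_force: 0.0
```

Emit:
servo_tool:
  motion:
    - [[0.03,0.02,0,0,0,0],[0.06,0.05,0,0,0,0],[0.06,0.05,0,0,0,0],[0.06,0.05,0,0,0,0]]

```text
time: 2.45
tool_pos: [471.1, -203.0, 308.6]
ee_rot: [0.0, 0.992, 0.128, -0.0]
force: [0.3, -0.3, 0.0]
gripper_width: 87.6
finger_force: 0.0
```

```bash
python3 - <<'E'
from h import *
c=cal('wrist'); im=viewer.grab_frame('wrist'); save('w1',im); print(c)
for k,z in dict(frame=0,rail_screw=6,rail_end=26).items():
    for r in nets.landmark_of('wrist',k)[:3]: print(k,round(r['score'],2),np.round(r['point'],1),at(c,r['point'],z,True).round(1))
print(manip.read_state()['tool_pos'])
E
```

```text
{'vfov': 65.70646984690485, 'cx': 283.56454713730847, 'cy': 206.07648888551765, 'eye': array([ 534.42606969, -185.01091529,  453.61106611]), 'rotation': array([ 0.78514248, -0.10395301,  0.08045952, -0.60520354]), 'f': np.float64(325.19226210127806), 'R': array([[ 2.54509891e-01,  9.33613994e-01,  2.52169834e-01],
       [-9.67070032e-01,  2.45844905e-01,  6.58470697e-02],
       [-5.18923246e-04, -2.60624620e-01,  9.65440075e-01]])}
frame 0.63 [374.7  93.2] [ 607.7 -298.1    0. ]
rail_screw 0.84 [376.6 125.8] [ 563.2 -311.8    6. ]
rail_screw 0.28 [347.5 239.9] [ 391.3 -321.1    6. ]
rail_end 0.9 [347. 242.] [ 394.4 -315.3   26. ]
[ 470.76953009 -203.68408178  308.73707664]
```

View pics/w1.png

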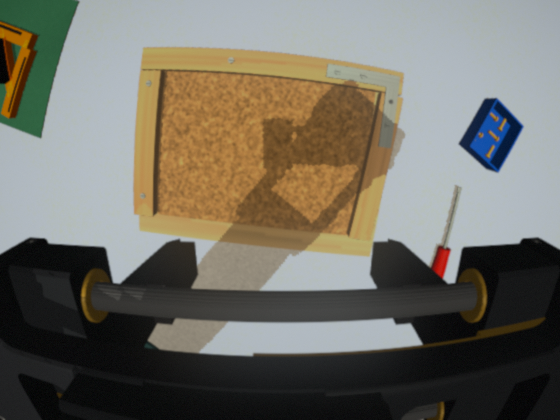

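The wrist view shows the frame clearly: fixed rail inner edge from about (155,70) to (384,90), loose rail inner edge from (380,92) to (350,240). I'll rectify it to the rail-top plane and fit the edges.

```bash
cat >> h.py <<'E'
def rect(c,im,z,x0,x1,y0,y1,s,fish=True):
    """top-down map: rows: x from x1 down to x0, cols: y from y1 down to y0; s px/mm"""
    X,Y=np.meshgrid(np.arange(x1,x0,-1/s),np.arange(y1,y0,-1/s),indexing='ij')
    q=(np.stack([X,Y,np.full_like(X,z)],-1)-c['eye'])@c['R']; x,y,w=q[...,0],-q[...,1],-q[...,2]
    r=np.hypot(x,y); k=np.arctan2(r,w)/r if fish else 1/w
    return cv2.remap(im,(c['cx']+c['f']*x*k).astype(np.float32),(c['cy']+c['f']*y*k).astype(np.float32),cv2.INTER_LINEAR)
E
python3 - <<'E'
from h import *
import pickle
c=cal('wrist'); im=viewer.grab_frame('wrist'); pickle.dump((c,im),open('w1.pkl','wb'))
R=rect(c,im,26,380,660,-350,10,2.2); R=cv2.convertScaleAbs(R,alpha=1.5)
for v in range(400,660,50): cv2.line(R,(0,int((660-v)*2.2)),(8,int((660-v)*2.2)),(255,0,0),1)
for v in range(-350,10,50): cv2.line(R,(int((10-v)*2.2),0),(int((10-v)*2.2),8),(255,0,0),1)
save('r1',R)
E
```

```text
(no output)
```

View pics/r1.png

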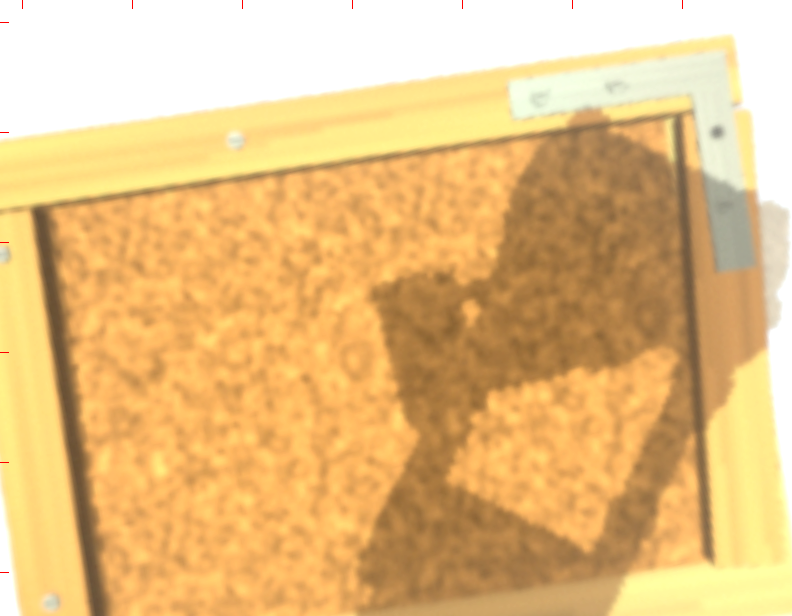

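```bash
cat >> h.py <<'E'
def edge(G,a,b,w,sgn,n=80):
    """sub-pixel edge points along a->b, search +-w across; normal=(dy,-dx) rotated; returns fitted point,dir,resid"""
    a,b=np.array(a,float),np.array(b,float); d=(b-a)/np.linalg.norm(b-a); nn=np.array([-d[1],d[0]])
    t=np.arange(-w,w+.01,.25); P=[]
    for s in np.linspace(0,1,n):
        p=a+(b-a)*s+t[:,None]*nn
        v=cv2.remap(G,p[:,0].astype(np.float32)[None],p[:,1].astype(np.float32)[None],cv2.INTER_LINEAR)[0]
        v=cv2.GaussianBlur(v[None],(0,0),4)[0]
        g=np.gradient(v)*sgn; g=g[6:-6]; P.append(p[6:-6][g.argmax()])
    P=np.array(P,np.float32)
    for _ in range(4):
        l=cv2.fitLine(P,cv2.DIST_HUBER,0,.01,.01).ravel(); n2=np.array([-l[1],l[0]]); r=(P-l[2:])@n2; k=abs(r)<max(1.0,2*np.median(abs(r))); P=P[k]
    return l[2:],l[:2]*np.sign(l[:2]@d),r.std(),len(P)
E
python3 - <<'E'
from h import *
import pickle
c,im=pickle.load(open('w1.pkl','rb')); s=3
for z in (26,):
  R=rect(c,im,z,360,660,-350,10,s); G=cv2.cvtColor(R,cv2.COLOR_RGB2GRAY).astype(np.float32)
  k=lambda u,v:np.array([u,v])*s/2.2
  W=lambda p:np.array([660-p[1]/s,10-p[0]/s])
  D=lambda d:np.array([-d[1],-d[0]])
  L={}
  for n,a,b in [('fixed',k(500,139),k(60,203)),('loose',k(690,220),k(712,540)),('third',k(50,330),k(88,600))]:
    for sg in (1,-1):
      p,d,e,m=edge(G,a,b,12,sg); dd=D(d); print(z,n,sg,W(p).round(1),'ang',np.degrees(np.arctan2(dd[1],dd[0])).round(2),e.round(2),m); L[n,sg]=(W(p),dd)
import itertools
def X(a,b):
  t=np.linalg.solve(np.c_[a[1],-b[1]],b[0]-a[0]); return a[0]+t[0]*a[1]
for s1 in(1,-1):
  for s2 in (1,-1): print('corner third',s1,s2,X(L['fixed',s1],L['third',s2]).round(1),'loose',X(L['fixed',s1],L['loose',s2]).round(1))
E
```

```text
26 fixed 1 [ 583.4 -118.1] ang 98.4 0.61 57
26 fixed -1 [ 583.7 -141.1] ang 98.32 0.63 60
26 loose 1 [ 485.  -305.3] ang -176.02 0.23 80
26 loose -1 [ 486.9 -308.7] ang -175.78 0.5 57
26 third 1 [456.6 -19.6] ang -171.52 0.61 56
26 third -1 [458.4 -23.5] ang -171.99 0.2 74
corner third 1 1 [566.4  -3.2] loose [ 609.8 -296.7]
corner third 1 -1 [567.2  -8.2] loose [ 610.2 -299.6]
corner third -1 1 [563.5  -3.6] loose [ 606.4 -296.9]
corner third -1 -1 [564.3  -8.6] loose [ 606.9 -299.9]
```

Frame estimate: origin about (609.8, −296.8), x axis at 98.4°, loose rail leaning about 0.073 rad. This is consistent across the third rail, fixed rail and screw geometry. Next I measure the square from near.

Emit:
servo_tool:
  motion:
    - [[0.005,0.06,0,0,0,3],[0.01,0.12,0,0,0,6],[0.015,0.18,0,0,0,9],[0.02,0.24,0,0,0,12],[0.03,0.3,-0.01,0,0,15],[0.04,0.36,-0.03,0,0,18],[0.045,0.42,-0.04,0,0,21],[0.05,0.47,-0.05,0,0,22]]

```text
time: 3.7
tool_pos: [521.5, 268.7, 258.3]
ee_rot: [-0.0, 0.949, 0.315, 0.0]
force: [-0.2, -0.8, 0.3]
gripper_width: 88.2
finger_force: 0.0
```

Emit:
servo_tool:
  motion:
    - [[0,0,0,0,0,0],[0,0,0,0,0,0],[0,0,0,0,0,0]]

```text
time: 4.08
tool_pos: [521.8, 265.7, 259.3]
ee_rot: [0.0, 0.949, 0.314, 0.0]
force: [0.0, 0.5, -0.4]
gripper_width: 88.0
finger_force: 0.0
```

```bash
python3 - <<'E'
from h import *
import pickle
c=cal('wrist'); im=viewer.grab_frame('wrist'); pickle.dump((c,im),open('w2.pkl','wb'))
for k,z in dict(square=3,handle=43,mat=0).items():
    for r in nets.landmark_of('wrist',k)[:3]: print(k,round(r['score'],2),np.round(r['point'],1),at(c,r['point'],z,True).round(1))
s=manip.read_state();print(s['tool_pos'],s['ee_rot'],s['joint_pos'].round(2),c['eye'])
R=rect(c,im,21,440,670,190,450,2.5); R=cv2.convertScaleAbs(R,alpha=1.5)
for v in range(450,670,50): cv2.line(R,(0,int((670-v)*2.5)),(8,int((670-v)*2.5)),(255,0,0),1)
for v in range(200,450,50): cv2.line(R,(int((450-v)*2.5),0),(int((450-v)*2.5),8),(255,0,0),1)
save('r2',R)
E
```

```text
square 0.69 [101.4 170. ] [378.  476.7   3. ]
square 0.6 [326.8 130.7] [596.3 256.8   3. ]
square 0.47 [262.3 125.5] [553.9 324.    3. ]
handle 0.82 [259.1 125.4] [553.9 325.2  43. ]
handle 0.62 [ 48.8 197.5] [311.1 518.4  43. ]
mat 0.72 [263.5 124.8] [555.3 323.5   0. ]
[521.75982075 266.15237926 259.26402493] [-2.94118976e-05  9.49360756e-01  3.14187764e-01  4.51033485e-04] [ 0.43  0.08  1.78 -0.    1.28  1.36] [574.02798377 306.27594252 404.30899104]
```

View pics/r2.png

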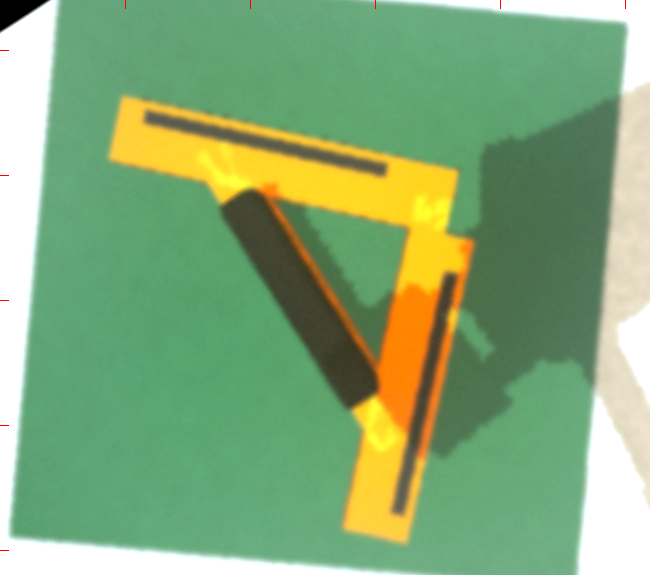

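The rectified view shows the square's outer x-leg edge (125,96)→(457,169), outer y-leg edge (473,240)→(410,542), and the handle centred near (300,297) as seen at its top. I'll fit these.

```bash
python3 - <<'E'
from h import *
import pickle
c,im=pickle.load(open('w2.pkl','rb')); s=3
R=rect(c,im,21,440,670,190,450,s); 
hsv=cv2.cvtColor(R,cv2.COLOR_RGB2HSV); G=(((hsv[...,0]<28)&(hsv[...,1]>120))*255).astype(np.float32); G2=R[...,0].astype(np.float32)
k=lambda u,v:np.array([u,v])*s/2.5
W=lambda p:np.array([670-p[1]/s,450-p[0]/s]); D=lambda d:np.array([-d[1],-d[0]])
for nm,g in (('mask',G),('red',G2)):
  L=[]
  for a,b,sg in [(k(440,166),k(140,99.5),-1),(k(469,262),k(414,525),1)]:
    p,d,e,m=edge(g,a,b,15,sg); dd=D(d); L.append((W(p),dd)); print(nm,W(p).round(1),np.degrees(np.arctan2(dd[1],dd[0])).round(2),e.round(2),m)
  (a,u),(b,v)=L; t=np.linalg.solve(np.c_[u,-v],b-a); o=a+t[0]*u
  th=(np.arctan2(u[1],u[0])+np.arctan2(v[1],v[0])-np.pi/2)/2
  x=np.array([np.cos(th),np.sin(th)]); y=np.array([-x[1],x[0]]); print('origin',o.round(1),'th',np.degrees(th).round(2),'handle',(o+61.5*(x+y)).round(1),'leg ends',(o+150*x).round(1),(o+150*y).round(1))
# handle at top z=55
R=rect(c,im,55,440,670,190,450,s); g=cv2.cvtColor(R,cv2.COLOR_RGB2GRAY)
m=cv2.morphologyEx(((R.max(2)<60)*255).astype(np.uint8),cv2.MORPH_OPEN,np.ones((19,19)))
n,l,st,ce=cv2.connectedComponentsWithStats(m)
for i in range(1,n): print(st[i],W(ce[i]).round(1),[cv2.minAreaRect(np.argwhere(l==i)[:,::-1].astype(np.float32))])
E
```

```text
mask [617.1 334.6] 77.4 0.45 79
mask [522.6 271.2] 167.04 0.5 65
origin [599.  253.6] th 77.22 handle [552.6 327.2] leg ends [632.2 399.9] [452.7 286.8]
red [617. 334.] 77.39 0.36 80
red [507.1 275.2] 167.47 0.26 80
origin [599.3 254.7] th 77.43 handle [552.6 328.1] leg ends [631.9 401.1] [452.9 287.3]
[   0    0  117   78 5470] [660.8 435.8] [((58.0, 38.5), (77.0, 116.0), 90.0)]
[  287   239   160   225 11489] [553.1 327.7] [((366.8740234375, 350.4454345703125), (258.7884826660156, 46.65129470825195), 57.608612060546875)]
```

Emit:
servo_tool:
  motion:
    - [[0.015,0.03,0,0,0,-2],[0.031,0.062,0,0,0,-4.2],[0.031,0.062,-0.05,0,0,-4.2],[0.031,0.062,-0.1,0,0,-4.2],[0.031,0.062,-0.14,0,0,-4.2],[0.031,0.062,-0.17,0,0,-4.2],[0.031,0.062,-0.17,0,0,-4.2]]
  grip: 0.088

```text
time: 5.15
tool_pos: [550.2, 327.4, 85.6]
ee_rot: [0.001, 0.96, 0.28, -0.003]
force: [-0.6, 0.3, 1.3]
gripper_width: 87.9
finger_force: 0.0
```

Emit:
servo_tool:
  motion:
    - [[0,0,-0.02,0,0,0],[0,0,-0.04,0,0,0],[0,0,-0.055,0,0,0],[0,0,-0.062,0,0,0],[0,0,-0.062,0,0,0],[0,0,-0.062,0,0,0]]

```text
time: 5.9
tool_pos: [552.9, 329.4, 27.3]
ee_rot: [-0.0, 0.96, 0.28, 0.001]
force: [0.7, 0.0, -0.5]
gripper_width: 88.4
finger_force: 0.0
```

Emit:
servo_tool:
  motion:
    - [[0,0,0,0,0,0],[0,0,0,0,0,0],[0,0,0,0,0,0],[0,0,0,0,0,0],[0,0,0,0,0,0],[0,0,0,0,0,0],[0,0,0,0,0,0],[0,0,0,0,0,0]]
  grip: 0.008
  grip_force: 30

```text
time: 6.9
tool_pos: [552.5, 328.9, 26.7]
ee_rot: [0.0, 0.96, 0.28, 0.0]
force: [1.3, -1.7, 0.1]
gripper_width: 15.6
finger_force: 30.0
```

Emit:
servo_tool:
  motion:
    - [[0,0,0.03,0,0,0],[0,0,0.08,0,0,0],[0,-0.02,0.12,0,0,2],[-0.002,-0.06,0.13,0,0,5],[-0.005,-0.11,0.13,0,0,8],[-0.008,-0.165,0.13,0,0,11],[-0.01,-0.22,0.13,0,0,14],[-0.012,-0.275,0.13,0,0,17]]

```text
time: 7.9
tool_pos: [539.5, 52.6, 156.1]
ee_rot: [-0.0, 0.908, 0.42, -0.0]
force: [1.0, -0.9, -2.9]
gripper_width: 15.9
finger_force: 30.0
```

Emit:
servo_tool:
  motion:
    - [[-0.003,-0.055,0,0,0,2],[-0.005,-0.11,0,0,0,3.9],[-0.008,-0.16,0,0,0,3.9],[-0.01,-0.21,0,0,0,3.9],[-0.012,-0.25,-0.01,0,0,3.9],[-0.0145,-0.287,-0.03,0,0,3.9],[-0.0145,-0.287,-0.04,0,0,3.9],[-0.0145,-0.287,-0.04,0,0,3.9]]

```text
time: 8.9
tool_pos: [524.5, -231.8, 115.0]
ee_rot: [-0.002, 0.893, 0.449, -0.001]
force: [-0.5, 0.1, -2.8]
gripper_width: 15.8
finger_force: 30.0
```

```bash
python3 - <<'E'
from h import *
import pickle
c=cal('wrist'); im=viewer.grab_frame('wrist'); pickle.dump((c,im),open('w3.pkl','wb')); save('w3',im)
s=manip.read_state();print(s['tool_pos'],s['ee_rot'],s['force'],s['gripper_width'])
E
```

```text
[ 525.275911   -231.72216098  115.88102776] [-1.04440970e-03  8.93254433e-01  4.49549993e-01 -4.81345671e-04] [-0.88322107 -0.13397079 -3.51832601] 15.573301309840744
```

View pics/w3.png

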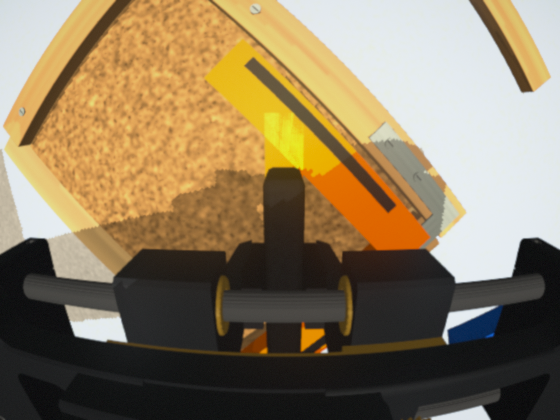

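The wrist view shows the square held correctly over the frame, its x-leg (245,42)→(430,245) nearly parallel to the fixed rail. I'll check its angle and offset in the grip against the prediction.

```bash
python3 - <<'E'
from h import *
import pickle
c,im=pickle.load(open('w3.pkl','rb')); s=3
th=np.radians(98.43); x=np.array([np.cos(th),np.sin(th)]); y=np.array([-x[1],x[0]])
o=np.array([525.3,-231.7])-61.5*(x+y); print('pred origin',o.round(1))
x0,x1,y0,y1=380,680,-380,20
P=lambda w:np.array([(y1-w[1])*s,(x1-w[0])*s]); W=lambda p:np.array([x1-p[1]/s,y1-p[0]/s]); D=lambda d:np.array([-d[1],-d[0]])
R=rect(c,im,110,x0,x1,y0,y1,s); Rm=rect(c,im,26,x0,x1,y0,y1,s)
hsv=cv2.cvtColor(R,cv2.COLOR_RGB2HSV)
G=hsv[...,1].astype(np.float32)
for nm,img,org,a,b in [('leg',G,o,50,145),('legR',-R[...,2].astype(np.float32),o,50,145),('rail',cv2.cvtColor(Rm,cv2.COLOR_RGB2GRAY).astype(np.float32),np.array([609.8,-296.8]),170,280)]:
  for sg in (1,-1):
    p,d,e,m=edge(img,P(org+a*x),P(org+b*x),21,sg); dd=D(d); print(nm,sg,'offset along y',((W(p)-org)@y).round(2),'ang',np.degrees(np.arctan2(dd[1],dd[0])).round(2),e.round(2),m)
E
```

```text
pred origin [ 595.2 -283.5]
leg 1 offset along y 5.0 ang 98.31 0.13 77
leg -1 offset along y 1.78 ang 98.35 0.21 80
legR 1 offset along y 2.46 ang 94.09 2.41 40
legR -1 offset along y -0.49 ang 94.73 1.84 46
rail 1 offset along y 3.2 ang 102.84 2.24 42
rail -1 offset along y 4.29 ang 101.52 1.73 46
```

Emit:
servo_tool:
  motion:
    - [[0,0,-0.03,0,0,0],[0,0,-0.055,0,0,0],[0,0,-0.07,0,0,0],[0,0,-0.08,0,0,0],[0,0,-0.083,0,0,0],[0,0,-0.083,0,0,0]]

```text
time: 9.7
tool_pos: [526.4, -233.0, 34.2]
ee_rot: [0.0, 0.893, 0.449, 0.0]
force: [-1.1, -0.8, -3.6]
gripper_width: 16.0
finger_force: 30.0
```

Emit:
servo_tool:
  motion:
    - [[0,0,-0.001,0,0,0],[0,0,-0.002,0,0,0],[0,0,-0.003,0,0,0],[0,0,-0.003,0,0,0],[0,0,-0.003,0,0,0]]

```text
time: 10.32
tool_pos: [525.9, -232.9, 30.7]
ee_rot: [-0.0, 0.893, 0.449, -0.0]
force: [0.5, -0.2, -2.2]
gripper_width: 15.8
finger_force: 30.0
```

Emit:
servo_tool:
  motion:
    - [[0.002,0,-0.0008,0,0,0],[0.004,0.0006,-0.0008,0,0,0],[0.006,0.0009,-0.0008,0,0,0],[0.008,0.0012,-0.0008,0,0,0],[0.0099,0.0015,-0.0008,0,0,0],[0.0099,0.0015,-0.0008,0,0,0]]
  grip_force: 50

```text
time: 11.08
tool_pos: [536.0, -231.3, 29.9]
ee_rot: [0.0, 0.893, 0.449, 0.0]
force: [0.9, -0.1, -2.8]
gripper_width: 15.7
finger_force: 50.0
```

Emit:
servo_tool:
  motion:
    - [[0.0005,0.0001,0,0,0,0],[0.001,0.00015,0,0,0,0],[0.001,0.00015,0,0,0,0]]

```text
time: 11.45
tool_pos: [536.8, -231.2, 29.9]
ee_rot: [0.0, 0.893, 0.449, 0.0]
force: [0.4, -0.4, -2.8]
gripper_width: 15.3
finger_force: 50.0
```

Emit:
servo_tool:
  motion:
    - [[0.0005,0.0001,0,0,0,0],[0.001,0.00015,0,0,0,0],[0.001,0.00015,0,0,0,0]]

```text
time: 11.82
tool_pos: [537.9, -231.1, 29.9]
ee_rot: [0.0, 0.893, 0.449, 0.0]
force: [-0.6, 0.8, -2.5]
gripper_width: 15.4
finger_force: 50.0
```

Emit:
servo_tool:
  motion:
    - [[0.0005,0.0001,0,0,0,0],[0.001,0.00015,0,0,0,0],[0.001,0.00015,0,0,0,0],[0.001,0.00015,0,0,0,0]]

```text
time: 12.32
tool_pos: [538.7, -230.9, 29.8]
ee_rot: [-0.0, 0.893, 0.449, -0.0]
force: [0.4, -0.4, -3.5]
gripper_width: 15.3
finger_force: 50.0
```

Emit:
servo_tool:
  motion:
    - [[0.0005,0.0001,0,0,0,0],[0.001,0.00015,0,0,0,0],[0.001,0.00015,0,0,0,0],[0.001,0.00015,0,0,0,0]]

```text
time: 12.82
tool_pos: [538.7, -230.8, 29.7]
ee_rot: [-0.001, 0.893, 0.449, -0.001]
force: [-4.6, -1.1, 0.1]
gripper_width: 15.5
finger_force: 50.0
```

Emit:
servo_tool:
  motion:
    - [[0.0001,-0.001,0,0,0,0],[0.0003,-0.002,0,0,0,0],[0.0004,-0.003,0,0,0,0],[0.0006,-0.004,0,0,0,0],[0.0007,-0.005,0,0,0,0],[0.0007,-0.005,0,0,0,0]]

```text
time: 13.58
tool_pos: [538.9, -234.0, 29.7]
ee_rot: [-0.002, 0.893, 0.449, -0.001]
force: [-6.3, 4.4, 4.1]
gripper_width: 15.2
finger_force: 50.0
```

Emit:
servo_tool:
  motion:
    - [[0.0001,-0.0007,0,0,0,0],[0.0002,-0.0014,0,0,0,0],[0.0003,-0.002,0,0,0,0],[0.0003,-0.002,0,0,0,0]]

```text
time: 14.08
tool_pos: [539.2, -235.9, 29.7]
ee_rot: [-0.002, 0.893, 0.449, -0.001]
force: [-5.9, 5.4, 3.3]
gripper_width: 15.6
finger_force: 50.0
```

Emit:
servo_tool:
  motion:
    - [[0.0001,-0.0007,0,0,0,0],[0.0002,-0.0014,0,0,0,0],[0.0003,-0.002,0,0,0,0],[0.0003,-0.002,0,0,0,0]]

```text
time: 14.58
tool_pos: [539.5, -237.9, 29.7]
ee_rot: [-0.002, 0.893, 0.449, -0.001]
force: [-6.7, 5.1, 3.3]
gripper_width: 15.4
finger_force: 50.0
```

Emit:
servo_tool:
  motion:
    - [[0.0001,-0.0007,0.0003,0,0,0],[0.0002,-0.0014,0.0005,0,0,0],[0.0003,-0.002,0.0005,0,0,0],[0.0003,-0.002,0.0005,0,0,0]]

```text
time: 15.08
tool_pos: [540.0, -239.4, 29.9]
ee_rot: [-0.003, 0.893, 0.449, -0.001]
force: [-4.8, 7.1, 2.4]
gripper_width: 15.5
finger_force: 50.0
```

Emit:
servo_tool:
  motion:
    - [[0.0001,-0.0007,0,0,0,0],[0.0002,-0.0014,0,0,0,0],[0.0002,-0.002,0,0,0,0],[0.0002,-0.002,0,0,0,0]]

```text
time: 15.58
tool_pos: [540.2, -241.6, 29.9]
ee_rot: [-0.002, 0.893, 0.449, -0.001]
force: [-4.5, 7.0, 2.2]
gripper_width: 16.0
finger_force: 50.0
```

Emit:
servo_tool:
  motion:
    - [[0.0001,-0.0005,0,0,0,0],[0.0002,-0.001,0,0,0,0],[0.0002,-0.0015,0,0,0,0],[0.0003,-0.002,0,0,0,0],[0.0003,-0.002,0,0,0,0]]

```text
time: 16.2
tool_pos: [540.5, -243.6, 29.9]
ee_rot: [-0.002, 0.893, 0.449, -0.001]
force: [-4.8, 6.0, 2.4]
gripper_width: 15.6
finger_force: 50.0
```

```bash
python3 - <<'E'
from h import *
import pickle
c=cal('wrist'); im=viewer.grab_frame('wrist'); t=viewer.grab_frame('top'); sc=viewer.grab_frame('scene'); pickle.dump((c,im,cal('top'),t,cal('scene'),sc),open('w4.pkl','wb'))
s=manip.read_state();print(s['tool_pos'],s['ee_rot'],s['force'])
A=cv2.convertScaleAbs(cv2.resize(t[170:300,240:395],None,fx=2.55,fy=2.55,interpolation=cv2.INTER_CUBIC),alpha=1.6)
B=cv2.convertScaleAbs(cv2.resize(sc[185:325,140:310],None,fx=2.35,fy=2.35,interpolation=cv2.INTER_CUBIC),alpha=1.2)
o=np.zeros((600,800,3),np.uint8); o[:A.shape[0],:A.shape[1]]=A; o[:B.shape[0],400:400+B.shape[1]]=B[:,:400]; 
w=im[:260]; o[340:600,0:560]=w; save('m4',o)
E
```

```text
[ 540.54426255 -243.61941121   29.90189736] [-2.38962638e-03  8.93439275e-01  4.49177224e-01 -6.11062799e-04] [-4.40670757  5.59906503  1.19192162]
```

View pics/m4.png

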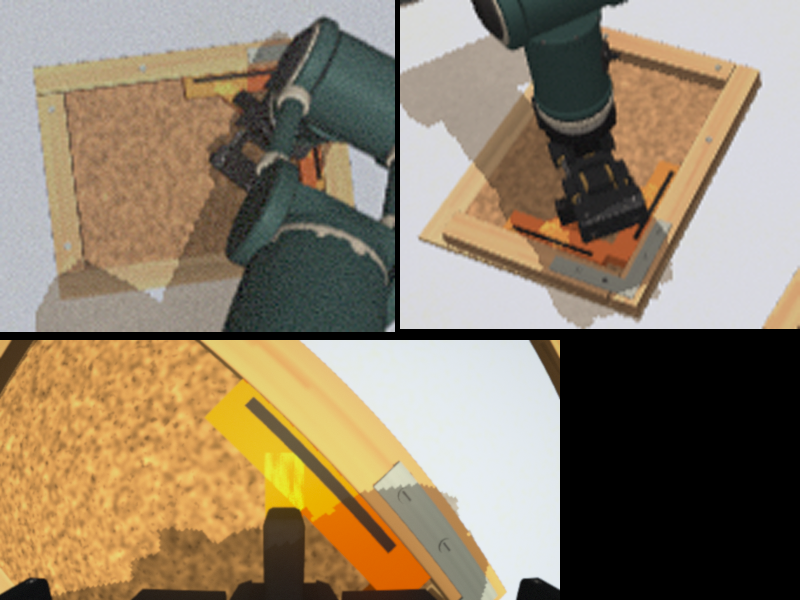

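The picture shows the x-leg flush on the fixed rail (scene panel, about (640,220)) and the y-leg against the loose rail at (510–610, 215–260). I'll measure the loose rail's angle in the scene image.

```bash
cat > meas.py <<'E'
from h import *
def run(c,sc,tag,view=False):
    # rectify scene at z=26 into frame coordinates: cols = frame x (-60..320), rows = frame y (-50..230)
    th=np.radians(98.4); x=np.array([np.cos(th),np.sin(th)]); y=np.array([-x[1],x[0]]); o=np.array([609.8,-296.8]); s=2
    u,v=np.meshgrid(np.arange(-60,330,1/s),np.arange(-50,240,1/s))
    Pw=np.dstack([o[0]+u*x[0]+v*y[0],o[1]+u*x[1]+v*y[1],np.full_like(u,26)])
    q=(Pw-c['eye'])@c['R']; m=[(c['cx']-c['f']*q[...,0]/q[...,2]).astype(np.float32),(c['cy']+c['f']*q[...,1]/q[...,2]).astype(np.float32)]
    R=cv2.remap(sc,m[0],m[1],cv2.INTER_CUBIC); save(tag,cv2.convertScaleAbs(R,alpha=1.3)); return R,s
E
python3 - <<'E'
from meas import *; import pickle
_,_,_,_,c,sc=pickle.load(open('w4.pkl','rb')); run(c,sc,'rs4')
E
```

```text
(no output)
```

View pics/rs4.png

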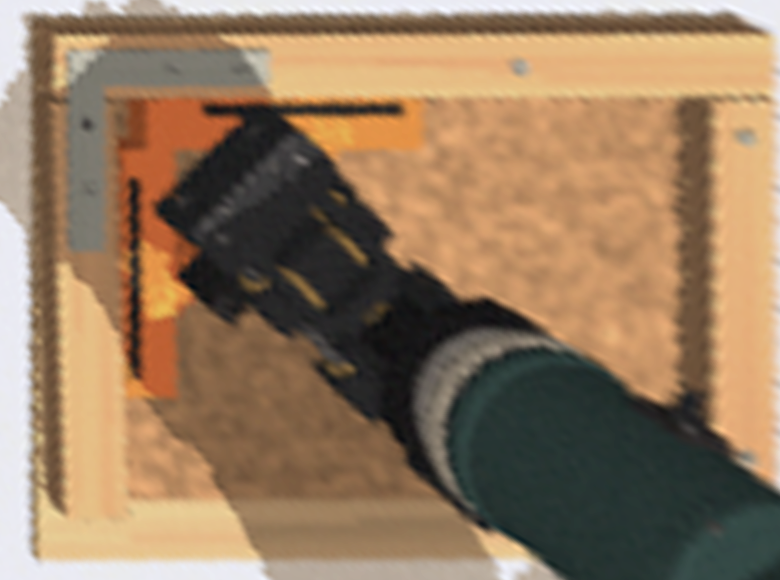

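```bash
cat >> meas.py <<'E'
def lean(c,sc,tag):
    R,s=run(c,sc,tag); G=cv2.cvtColor(R,cv2.COLOR_RGB2GRAY).astype(np.float32); H=cv2.cvtColor(R,cv2.COLOR_RGB2HSV)[...,1].astype(np.float32)
    for n,g,a,b,sg in [('outer',G,(58,275),(64,500),-1),('third',G,(711,130),(711,400),-1),('fixed',-H,(440,98),(680,99),-1),('fixedout',G,(300,33),(700,33),1)]:
        for q in (sg,-sg):
            p,d,e,m=edge(g,a,b,12,q); f=np.array([-60,-50])+p/s
            print(n,q,'at',f.round(1),'deg',np.degrees(np.arctan2(d[1],d[0])).round(2),e.round(2),m)
E
python3 - <<'E'
from meas import *; import pickle
_,_,_,_,c,sc=pickle.load(open('w4.pkl','rb')); lean(c,sc,'rs4')
E
```

```text
outer -1 at [-30.  142.4] deg 88.29 0.85 74
outer 1 at [-24.8 154.2] deg 88.16 0.57 33
third -1 at [295.8  80.1] deg 90.1 1.41 57
third 1 at [290.2  84. ] deg 90.0 0.19 58
fixed -1 at [219.   -1.3] deg -0.13 0.52 67
fixed 1 at [230.4  -5.7] deg 0.05 0.41 48
fixedout 1 at [190.  -33.1] deg -0.14 0.32 80
fixedout -1 at [182.1 -38.1] deg -0.22 0.87 48
```

Emit:
servo_tool:
  motion:
    - [[0.0001,-0.0005,0,0,0,0],[0.0002,-0.001,0,0,0,0],[0.0002,-0.0015,0,0,0,0],[0.0003,-0.002,0,0,0,0],[0.0003,-0.002,0,0,0,0]]

```text
time: 16.98
tool_pos: [540.8, -245.6, 29.9]
ee_rot: [-0.002, 0.893, 0.449, -0.001]
force: [-4.3, 6.8, 1.7]
gripper_width: 15.4
finger_force: 50.0
```

```bash
python3 - <<'E'
from meas import *
sc=viewer.grab_frame('scene'); lean(cal('scene'),sc,'rs5'); s=manip.read_state();print(s['tool_pos'],s['ee_rot'],s['force'],s['torque'])
E
```

```text
outer -1 at [-31.9 142.9] deg 89.44 0.9 68
outer 1 at [-26.7 147.6] deg 89.53 0.94 56
third -1 at [296.   84.8] deg 89.7 1.3 57
third 1 at [290.3  92.9] deg 89.96 0.26 58
fixed -1 at [216.5  -1.4] deg -0.27 0.56 54
fixed 1 at [227.6  -5.8] deg 0.14 0.38 57
fixedout 1 at [200.6 -33.1] deg -0.15 0.32 80
fixedout -1 at [188.3 -37.9] deg -0.04 1.15 72
[ 540.83725652 -245.63449808   29.88848338] [-2.38618701e-03  8.93423710e-01  4.49208185e-01 -6.22337531e-04] [-4.38557335  5.4323268   2.52047037] [ 0.91113687  0.61335884 -0.10490933]
```

Emit:
servo_tool:
  motion:
    - [[0.0001,-0.0004,0,0,0,0],[0.0001,-0.0008,0,0,0,0],[0.0001,-0.0008,0,0,0,0],[0.0001,-0.0008,0,0,0,0]]

```text
time: 17.52
tool_pos: [540.9, -246.4, 29.9]
ee_rot: [-0.002, 0.893, 0.449, -0.001]
force: [-5.0, 5.5, 1.7]
gripper_width: 15.8
finger_force: 50.0
```

```bash
python3 - <<'E'
from meas import *
sc=viewer.grab_frame('scene'); lean(cal('scene'),sc,'rs6'); s=manip.read_state();print(s['tool_pos'],s['ee_rot'],s['force'],s['torque'])
E
```

```text
outer -1 at [-32.6 144.1] deg 89.83 0.86 74
outer 1 at [-27.4 150.4] deg 89.91 1.0 58
third -1 at [296.2  82.9] deg 89.85 1.58 70
third 1 at [290.3  93.4] deg 89.98 0.22 59
fixed -1 at [224.6  -1.4] deg 0.1 0.48 57
fixed 1 at [221.9  -5.7] deg 0.08 0.43 55
fixedout 1 at [202.7 -33.1] deg -0.17 0.34 80
fixedout -1 at [185.9 -38.2] deg -0.2 1.01 53
[ 540.89803774 -246.40184405   29.87293043] [-2.43561344e-03  8.93452403e-01  4.49150847e-01 -6.22659375e-04] [-5.57877383  6.30028108  2.17548814] [ 0.8313568   0.57952548 -0.1119848 ]
```

Emit:
servo_tool:
  motion:
    - [[0.0002,-0.0003,0,0,0,0],[0.0003,-0.0003,0,0,0,0],[0.0003,-0.0003,0,0,0,0],[0.0003,-0.0003,0,0,0,0],[0.0003,-0.0003,0,0,0,0],[0.0003,-0.0003,0,0,0,0],[0.0003,-0.0003,0,0,0,0],[0.0003,-0.0003,0,0,0,0]]

```text
time: 18.58
tool_pos: [540.9, -246.4, 29.9]
ee_rot: [-0.003, 0.893, 0.449, -0.001]
force: [-4.4, 6.6, 3.0]
gripper_width: 15.6
finger_force: 50.0
```

```bash
python3 - <<'E'
from meas import *
sc=viewer.grab_frame('scene'); lean(cal('scene'),sc,'rs7'); s=manip.read_state();print(s['tool_pos'],s['ee_rot'],s['force'],s['torque'])
E
```

```text
outer -1 at [-32.7 161.8] deg 89.73 0.53 52
outer 1 at [-27.7 147.5] deg 89.81 0.71 50
third -1 at [295.9  74.8] deg 89.62 1.65 72
third 1 at [290.3  74.6] deg 90.02 0.23 60
fixed -1 at [222.8  -1.3] deg 0.01 0.5 61
fixed 1 at [205.6  -5.7] deg -0.05 0.45 51
fixedout 1 at [169. -33.] deg -0.15 0.31 80
fixedout -1 at [180.4 -38. ] deg -0.29 1.06 63
[ 540.91525435 -246.44529249   29.88161312] [-2.78720011e-03  8.93451237e-01  4.49150831e-01 -8.05936907e-04] [-4.86834719  7.33409759  2.90912625] [ 0.98714332  0.72832576 -0.06342694]
```

Emit:
servo_tool:
  motion:
    - [[0.0002,-0.0003,0,0,0,0],[0.0003,-0.0005,0,0,0,0],[0.0003,-0.0005,0,0,0,0],[0.0003,-0.0005,0,0,0,0],[0.0003,-0.0005,0,0,0,0],[0.0003,-0.0005,0,0,0,0],[0.0003,-0.0005,0,0,0,0],[0.0003,-0.0005,0,0,0,0]]

```text
time: 19.62
tool_pos: [540.9, -246.5, 29.9]
ee_rot: [-0.003, 0.893, 0.449, -0.001]
force: [-6.7, 8.4, 4.3]
gripper_width: 15.9
finger_force: 50.0
```

Emit:
servo_tool:
  motion:
    - [[0,0,0,0,0,0],[0,0,0,0,0,0],[0,0,0,0,0,0],[0,0,0,0,0,0]]

```text
time: 20.12
tool_pos: [540.9, -246.5, 29.9]
ee_rot: [-0.003, 0.893, 0.449, -0.001]
force: [-6.3, 8.3, 4.9]
gripper_width: 15.6
finger_force: 50.0
```

```bash
python3 - <<'E'
from meas import *
sc=viewer.grab_frame('scene'); lean(cal('scene'),sc,'rs8'); s=manip.read_state();print(s['tool_pos'],s['ee_rot'],s['force'],s['torque'])
E
```

```text
outer -1 at [-32.8 144.6] deg 89.82 0.59 52
outer 1 at [-27.7 147.5] deg 89.73 0.83 49
third -1 at [296.   85.9] deg 89.62 1.44 66
third 1 at [290.2  81.8] deg 90.0 0.17 58
fixed -1 at [217.2  -1.4] deg -0.03 0.51 58
fixed 1 at [218.7  -5.7] deg 0.24 0.41 56
fixedout 1 at [184.2 -33.1] deg -0.16 0.33 80
fixedout -1 at [180.6 -37.9] deg -0.26 1.02 62
[ 540.95155419 -246.45496286   29.90577338] [-0.0032644   0.89344409  0.44916159 -0.00092684] [-6.50692384  8.46209207  4.55703263] [ 1.15396704  0.82682979 -0.07899564]
```

Emit:
servo_tool:
  motion:
    - [[0.0003,0,0,0,0,0],[0.0006,0,0,0,0,0],[0.0006,0,0,0,0,0],[0.0006,0,0,0,0,0],[0.0006,0,0,0,0,0],[0.0006,0,0,0,0,0],[0.0006,0,0,0,0,0],[0.0006,0,0,0,0,0]]

```text
time: 21.18
tool_pos: [541.0, -246.4, 29.9]
ee_rot: [-0.004, 0.893, 0.449, -0.001]
force: [-7.4, 7.2, 4.8]
gripper_width: 15.6
finger_force: 50.0
```

Emit:
servo_tool:
  motion:
    - [[0,0,0,0,0,0],[0,0,0,0,0,0]]

```text
time: 21.42
tool_pos: [540.9, -246.5, 29.9]
ee_rot: [-0.004, 0.893, 0.449, -0.001]
force: [-7.3, 8.7, 5.5]
gripper_width: 15.6
finger_force: 50.0
```

Emit:
servo_tool:
  motion:
    - [[-0.001,0.001,0,0,0,0],[-0.003,0.003,0,0,0,0],[-0.007,0.006,0.001,0,0,0],[-0.0114,0.0084,0.003,0,0,0],[-0.0114,0.0084,0.02,0,0,0],[-0.0114,0.0084,0.05,0,0,0],[-0.0114,0.0084,0.09,0,0,0],[-0.0114,0.0084,0.12,0,0,0]]

```text
time: 22.42
tool_pos: [533.2, -241.6, 153.8]
ee_rot: [0.002, 0.893, 0.449, 0.001]
force: [1.1, -0.5, -2.2]
gripper_width: 15.6
finger_force: 50.0
```

Emit:
servo_tool:
  motion:
    - [[0,0.03,0.005,0,0,-2],[0.002,0.08,0.005,0,0,-5],[0.004,0.135,0.005,0,0,-8],[0.007,0.19,0.005,0,0,-11],[0.009,0.245,0.005,0,0,-14],[0.012,0.3,0.005,0,0,-17],[0.014,0.33,0.005,0,0,-19],[0.014,0.34,0.005,0,0,-20.9]]

```text
time: 23.42
tool_pos: [546.7, 101.3, 157.1]
ee_rot: [-0.0, 0.96, 0.281, 0.001]
force: [0.7, -0.1, -3.2]
gripper_width: 15.6
finger_force: 50.0
```

```bash
python3 - <<'E'
from meas import *
sc=viewer.grab_frame('scene'); lean(cal('scene'),sc,'rs9'); s=manip.read_state();print(s['tool_pos'],s['ee_rot'],s['force'],s['torque'])
E
```

```text
outer -1 at [-32.8 136.1] deg 89.84 0.53 52
outer 1 at [-27.4 143.5] deg 90.59 1.01 56
third -1 at [296.4  86.2] deg 89.21 1.31 53
third 1 at [290.3  75.3] deg 89.99 0.24 53
fixed -1 at [212.6  -1.1] deg 0.17 0.61 56
fixed 1 at [203.   -5.8] deg 0.18 0.34 45
fixedout 1 at [190.  -33.1] deg -0.12 0.35 80
fixedout -1 at [187.9 -38. ] deg 0.01 1.06 61
[546.74507052 101.58665163 157.03243793] [-3.23175936e-04  9.60005709e-01  2.79977102e-01  1.32538917e-03] [-0.17746684  1.37244531 -3.10870221] [ 0.07019241 -0.01823971  0.0145393 ]
```

Emit:
servo_tool:
  motion:
    - [[0.002,0.055,0,0,0,0],[0.003,0.11,0,0,0,0],[0.005,0.165,0,0,0,0],[0.006,0.21,0,0,0,0],[0.006,0.226,-0.03,0,0,0],[0.006,0.226,-0.07,0,0,0],[0.006,0.226,-0.1,0,0,0],[0.006,0.226,-0.11,0,0,0]]

```text
time: 24.48
tool_pos: [551.1, 324.0, 43.8]
ee_rot: [0.0, 0.96, 0.28, -0.002]
force: [-0.2, 0.1, -2.2]
gripper_width: 15.3
finger_force: 50.0
```

Emit:
servo_tool:
  motion:
    - [[0,0,-0.005,0,0,0],[0,0,-0.011,0,0,0],[0,0,-0.016,0,0,0],[0,0,-0.018,0,0,0],[0,0,-0.02,0,0,0],[0,0,-0.02,0,0,0]]

```text
time: 25.22
tool_pos: [552.4, 325.2, 26.6]
ee_rot: [0.0, 0.96, 0.28, 0.0]
force: [-1.9, -1.7, 5.5]
gripper_width: 15.6
finger_force: 50.0
```

Emit:
servo_tool:
  motion:
    - [[0,0,0.0005,0,0,0],[0,0,0.0005,0,0,0],[0,0,0.0005,0,0,0],[0,0,0.0005,0,0,0],[0,0,0.0005,0,0,0],[0,0,0.0005,0,0,0]]
  grip: 0.07

```text
time: 25.98
tool_pos: [552.1, 325.0, 25.8]
ee_rot: [-0.0, 0.96, 0.28, -0.0]
force: [0.3, 0.1, 0.8]
gripper_width: 69.7
finger_force: 0.0
```

Emit:
servo_tool:
  motion:
    - [[0,0,0.01,0,0,0],[0,0,0.03,0,0,0],[0,-0.005,0.07,0,0,0],[-0.02,-0.05,0.12,0,0,0],[-0.04,-0.1,0.17,0,0,0],[-0.06,-0.15,0.2,0,0,0],[-0.07,-0.2,0.22,0,0,0],[-0.08,-0.25,0.22,0,0,0]]

```text
time: 26.98
tool_pos: [473.3, 73.9, 250.8]
ee_rot: [0.001, 0.96, 0.28, 0.004]
force: [0.3, -0.3, -0.9]
gripper_width: 69.9
finger_force: 0.0
```

Emit:
servo_tool:
  motion:
    - [[0,0,0,0,0,0],[0,0,0,0,0,0],[0,0,0,0,0,0]]

```text
time: 27.35
tool_pos: [472.3, 76.2, 246.1]
ee_rot: [-0.0, 0.96, 0.281, 0.0]
force: [0.7, -0.2, 0.1]
gripper_width: 69.8
finger_force: 0.0
```

```bash
python3 - <<'E'
from meas import *
sc=viewer.grab_frame('scene'); lean(cal('scene'),sc,'rs10'); s=manip.read_state();print(s['tool_pos'],s['force'],s['gripper_width'])
t=viewer.grab_frame('top')
o=np.zeros((600,800,3),np.uint8)
A=cv2.convertScaleAbs(cv2.resize(t[140:300,90:400],(775,400)),alpha=1.6); o[:400,:775]=A
B=cv2.resize(sc[100:200,240:400],(320,200)); o[400:600,:320]=B; save('m10',o)
E
```

```text
outer -1 at [-32.7 146.9] deg 89.69 0.8 62
outer 1 at [-27.7 148.6] deg 89.65 0.89 55
third -1 at [295.9  77. ] deg 90.25 0.92 44
third 1 at [290.2  97.4] deg 90.0 0.22 56
fixed -1 at [203.1  -1.1] deg 0.23 0.91 47
fixed 1 at [208.3  -5.6] deg 0.21 0.63 42
fixedout 1 at [190.  -33.1] deg -0.15 0.33 80
fixedout -1 at [184.2 -37.8] deg -0.33 1.03 58
[472.23179423  76.26777104 245.79327358] [0.12167443 0.21356692 0.10125109] 69.73800181256523
```

View pics/m10.png

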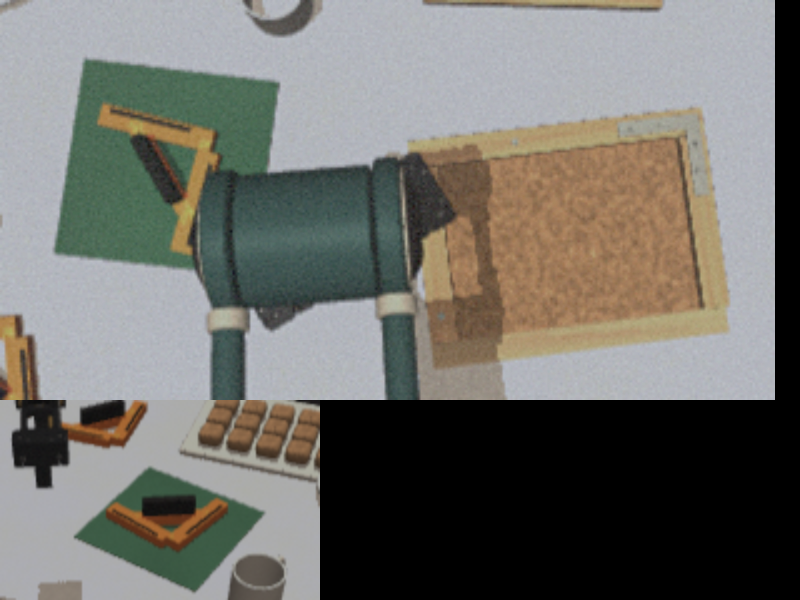

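The square lies flat on the mat, with its handle at about (158,168) in the view. The loose rail is square to within about 0.005 rad, and the arm is clear. I'm handing it in.

```bash
python3 -c "
from workcell import manip; print(manip.finish_job())"
```

```text
the job is handed in; nothing more can be done
None
```

The square was pressed home in the corner with light pressure on both rails for over a second. The loose rail now measures within about 0.005 rad of square, the orange square is back flat on the mat and released, and the job is handed in (no verdict was returned).

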